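Set the bench lathe down on its rubber pad

ROBOT

A 6-joint arm with a two-finger parallel gripper is mounted at the origin on the work surface. World frame = base frame: x ahead of the robot, y to its left, z up, the work surface at z = 0. Lengths are in mm, angles in rad, forces in N, time in s.
With the tool pointing down it reaches from about 300 to 775 mm from the base axis. Payload 14.6 kg.
Tool frame: the origin (TCP) lies at the very end of the fingers, on their centre line; the grasp point (between the pads) lies 19 mm behind it; z points along the fingers, y is the direction in which the jaws open and shut (so a half turn about z gives the same grasp; the last joint's range is limited). The gripper opens to 94 mm and grips with 3 to 60 N. Pads are 16 mm wide; open, the fingers measure 119 mm over their backs; the gripper's body (75 mm by 177 mm) begins 78 mm behind the grasp point.
Start: joints at [-1.179, 0.3, 1.521, -0, 1.321, -0.067], TCP at [243.572, -493.115, 205.446] pointing down, gripper open.
Joint ranges: [-3.03, 3.03], [-0.79, 2.21], [0.23, 2.52], [-1.04, 4.18], [0, 3.07], [-2.55, 2.55]. Speed limits (rad/s): [2.22, 2.22, 2.57, 3.14, 3.14, 3.14].

INTERFACE

Orientations are given as [roll, pitch, yaw] about the fixed x, y, z axes, in that order (R = Rz(yaw) Ry(pitch) Rx(roll)).
In Python, from cell import manip gives the robot as it stands.
- The arm moves only by the shell command python3 -m inch 'ROWS' [FORCE]. ROWS is a JSON object of lists of equal length, an entry for each row: "grip": the opening, from -1 (shut) to 1 (fully open), so that 0 is half open; "travel": the shift along the world's x, y, z in cm, a list of three; "turn": the turn, a rotation vector about the world's x, y, z in degrees, a list of three. A call has 1 to 10 rows; each row is the pose to reach, as a shift and turn from the pose measured when the call began; what a row does not reach only later rows make up. A row lasts 1/8 s, in which the tool goes at most 62.5 mm and 10.7 degrees, less where a joint would pass 70% of its speed; a pose out of reach is approached as far as the arm can. A call with a gripper value outside its range is refused whole. The fingers move at their own pace and stop on an object; FORCE is the grip in N (left out, the last holds). Time passes only in rows, so rows that repeat a pose let the fingers close. It gives the time, the measured TCP pose, the force and the opening at its end, in the units of the state.
- manip.read_state(): the state, without advancing time (a new reading comes with each control period).
- manip.camera(name): name is "side" or "top"; returns (picture, depth): 480x640x3 uint8, red, green, blue; 480x640 float32, mm along the optical axis (not along the pixel's ray), 0 where there is no reading.
- manip.calibration(name): a dict with "fx", "fy", "cx", "cy" (pixels), "world_from_camera" (4x4, takes a point from camera to world coordinates). Camera axes: x right, y up, looking along -z (the intrinsics and any distortion apply to the point x, -y, -z); pixel columns grow to the right and rows downward; lengths in mm; the calibration is good to about 2 mm. A picture is of the moment at which its call begins. calibration takes no time and is no camera call.
- manip.sign_off(): hands the job in, once; it reports no verdict.
Trained networks look in the newest picture that a camera, given by its name, has taken for a name from the list of things; names that differ only in an ending like _2 or _b are one class to them, and where a whole thing is asked for, a point or a joint stands for the part that bears it (a point fixed in the world has none). Each returns a list of dicts, best first, with "p" (0 to 1); they miss things now and then, are a little off and sometimes report something else, mostly with a low value. They report only what shows in the picture. A call takes as long as a camera call. They do not tell look-alikes from the thing itself.
- manip.look_for(camera, label): "bbox" ([left, top, right, bottom] in pixels, round what is visible of it).
The state is a dict: "clock": time; "joints": joint angles; "qd": joint speeds; "effort": joint torques, N m; "eef_pos": TCP position; "eef_rot": TCP orientation; "wrist_force": force on the tool from outside, world axes, zero at the start; "moment": the same for the moment, N m; "finger_gap": finger opening in mm.
Only numpy, scipy, OpenCV 4.12 (cv2) and the standard library are available. Lean on these libraries where they do the work, as an engineer would, in place of code of your own. Each camera call takes 0.05 s, during which the arm holds its last target.

TASK

The tail end of the bench lathe is held up on the claw jack. Put the loose rubber pad under the raised front foot so that the whole foot will stand on it, well in from its ends, then crack the jack's release valve open just a fraction of a turn so the lathe comes down gently, no faster than about 3 cm a second, until the foot stands on the pad. Finish by shutting the release valve fully again, and do not disturb the other things on the bench.

Things in the scene. Friction and masses are not known exactly. Their poses are not given: they have to be found in the camera images.
- jack: Red claw jack, fixed on the bench at the tail end of a black bench lathe. Origin: on the bench under the ram's axis. Its y axis points along the lathe bed, away from the lathe (bed ends 125 mm to -y, 150 mm wide); its x axis points away from the robot, within 7 degrees of world x. Base 130 x 170 mm, red head 190 mm high when down. The release valve is on its -x side, facing the robot.
- valve_hub (a point): Middle of the release valve's steel cross bar, on the spindle, 66 mm above the bench, 140 mm from the ram's axis towards the robot. Fixed point, axes as the jack's; the spindle lies level along the jack's x. The valve block (92 mm high) begins 57 mm behind the bar; nothing stands above or in front of the bar. The jack's cylinder begins 108 mm behind it.
- bar_open_end (a point): Centre of the 20 mm ball at the end of the cross bar on the jack's +y side (left seen from the robot), 58 mm from the hub. The bar is round, 14 mm thick, 116 mm between ball centres. Pressing this end down turns the spindle anticlockwise and OPENS the valve. With the valve shut this end stands 0.35 rad (20 degrees) above level and the other 0.35 rad below.
- bar_shut_end (a point): Centre of the ball on the other end of the cross bar (jack's -y side, right as the robot faces it). Pressing this end down turns the spindle back and SHUTS the valve, until it meets its seat, a hard stop.
- valve (a joint): Turn of the release valve in rad: 0 shut on its seat (hard stop), up to 1.2 wide open, anticlockwise seen from the robot. Stays where left; needs 4 to 9 N at 50 mm to turn. Holds when shut; starts to let the ram down at a turn that depends on the unknown load, from about 0.1 to 0.7. Beyond it the descent speeds up by about 15 to 20 mm/s per 0.1 rad, within 0.4 s. Turning back stops it.
- ram (a joint): How far the jack's ram and claw, which carry the end of the lathe bed, have come down, in m: 0 at the start, 0.038 when the foot stands on the 20 mm pad, more if it misses the pad. The lathe pivots on its headstock feet, so the front foot moves 0.86 times as much as the ram.
- foot_sole (a point): Centre of the flat underside of the lathe's front tail-end foot (nearest the robot and the jack), a steel disc 36 mm across under a cast lug 50 mm wide that reaches 20 mm towards the robot from the foot's centre; lug underside 38 mm, top 60 mm, nut 80 mm above the sole. The bed begins 25 mm behind the foot's centre. 52 mm above the bench at the start; comes straight down.
- pad_center (a point): Centre (10 mm above its underside) of the loose black rubber pad, 140 mm long (its x axis), 64 mm wide (y), 20 mm thick, 0.21 kg, lying flat on the bench between the robot and the foot, its length within about 30 degrees of the direction away from the robot. The other three feet already have such pads.
- pump_handle: Bystander: loose steel pump handle, 300 mm tube with a rubber grip, lying on the bench; origin under its middle, along its x axis.
- glue: Bystander: yellow glue bottle, 64 mm across, 190 mm high, standing; origin at the centre of its base.
- blank: Bystander: square beech turning blank, 160 x 58 x 58 mm, lying; origin under its middle.
- spanner: Bystander: 190 mm steel spanner lying on the bench; origin near its middle.
Not all that is in view belongs to the job. What is shaped like the part that bears pad_center but orange is not meant.

How it is judged (in metres and radians):
On the way, in this order (a step that is already met when the one before it is completed fails the run):
1. the pad lies flat under the raised foot, the whole foot over it (x of foot_sole in the frame of pad_center between -0.045 and 0.045 m and y of foot_sole in the frame of pad_center between -0.014 and 0.014 m and height (world z) of pad_center below 0.013 m and z of foot_sole in the frame of pad_center above 0.015 m), for 0.2 s.
2. the foot has come down and stands on the pad (z of foot_sole in the frame of pad_center below 0.0125 m and value of joint ram between 0.035 and 0.043 m), for 0.2 s.
At the end, for the whole second after the job is handed in: The foot stands on the pad (sole within 2.5 mm of the pad's top), the pad flat, the foot's centre within 14 mm of the pad's middle line and within 45 mm of its middle lengthwise; the ram is down (35 to 43 mm below its start); the release valve is shut to within 0.06 rad of its seat (all of step 2 and x of foot_sole in the frame of pad_center between -0.045 and 0.045 m and y of foot_sole in the frame of pad_center between -0.014 and 0.014 m and z of foot_sole in the frame of pad_center above 0.005 m and angle between pad_center's own z axis and vertical below 0.06 rad and value of joint valve below 0.06 rad); the robot touches nothing.
It fails at once if the ram came down faster than 40 mm/s (velocity of joint ram above 0.04 m/s).
It fails at once if the pump handle was disturbed (distance of pump_handle from where it was at the start of the episode above 0.03 m).
It fails at once if the glue bottle was disturbed (distance of glue from where it was at the start of the episode above 0.03 m or angle between glue's own z axis and vertical above 0.4 rad).
It fails at once if the beech blank was disturbed (distance of blank from where it was at the start of the episode above 0.03 m).
It fails at once if the spanner was disturbed (distance of spanner from where it was at the start of the episode above 0.03 m).
It also fails if it takes over 67 s, if anything falls off the work surface, if the arm or the gripper's body presses on something with over 40 N, if the wrist force passes 120 N, or if a joint passes its speed limit or range.

## Working session

There is one attempt and no reset: what is moved stays moved. The work goes in short steps, Python scripts to look and compute and a shell command to move; the robot and the scene stay as the last step left them, time stands still between calls to the robot, and variables do not carry over. Pictures are saved under pics/ and viewed, and the job is handed in when it is done.

```bash
ls; mkdir -p pics
python3 - <<'E'
from cell import manip
import cv2
for n in("side","top"):
    p,d=manip.camera(n); cv2.imwrite(f"pics/{n}0.png",p[:,:,::-1])
    c=manip.calibration(n); print(n,c)
print(manip.read_state())
for n in("side","top"):
  for l in("jack","pad_center","foot_sole","bar_open_end","bar_shut_end","pump_handle","glue","blank","spanner"):
    print(n,l,[([round(x) for x in r["bbox"]],round(r["p"],2)) for r in manip.look_for(n,l)][:3])
E
```

```text
pics
side {'fx': 535.0687572686453, 'fy': 535.0687572686453, 'cx': 319.8088525443362, 'cy': 229.22914950602438, 'world_from_camera': array([[-9.57625779e-01,  1.42051977e-01, -2.50547606e-01,
         1.67634996e+02],
       [-2.87931750e-01, -4.93136786e-01,  8.20921079e-01,
         1.10385469e+03],
       [-6.94077898e-03,  8.58275799e-01,  5.13141773e-01,
         7.83861530e+02],
       [ 0.00000000e+00,  0.00000000e+00,  0.00000000e+00,
         1.00000000e+00]])}
top {'fx': 553.1896117576523, 'fy': 553.1896117576523, 'cx': 316.84461155201114, 'cy': 249.79054011392688, 'world_from_camera': array([[ 3.47375117e-03,  9.89919694e-01, -1.41587190e-01,
         3.14125574e+02],
       [-9.99803928e-01,  6.19831773e-03,  1.88065511e-02,
        -4.47072345e+00],
       [ 1.94945777e-02,  1.41494099e-01,  9.89747130e-01,
         1.47043587e+03],
       [ 0.00000000e+00,  0.00000000e+00,  0.00000000e+00,
         1.00000000e+00]])}
{'clock': 0.1, 'joints': array([-1.17860269e+00,  3.00409234e-01,  1.52149905e+00,  2.50880460e-05,
        1.32066453e+00, -6.66026748e-02]), 'qd': array(
[... 867 characters left out ...]
([228, 155, 280, 199], 0.36)]
side glue [([205, 285, 241, 370], 0.84), ([229, 153, 282, 200], 0.28)]
side blank [([247, 345, 336, 396], 0.6)]
side spanner [([280, 224, 308, 240], 0.68), ([366, 176, 397, 203], 0.59)]
top jack [([270, 96, 640, 248], 0.68), ([288, 212, 342, 233], 0.44)]
top pad_center [([316, 284, 342, 338], 0.92), ([370, 246, 415, 304], 0.65), ([388, 317, 426, 375], 0.58)]
top foot_sole [([368, 99, 640, 229], 0.64)]
top bar_open_end [([291, 214, 340, 229], 0.74)]
top bar_shut_end [([291, 210, 341, 232], 0.79)]
top pump_handle [([198, 194, 210, 312], 0.62)]
top glue [([288, 211, 340, 231], 0.7)]
top blank [([130, 245, 166, 315], 0.88)]
top spanner [([434, 267, 506, 304], 0.66)]
```

View pics/side0.png

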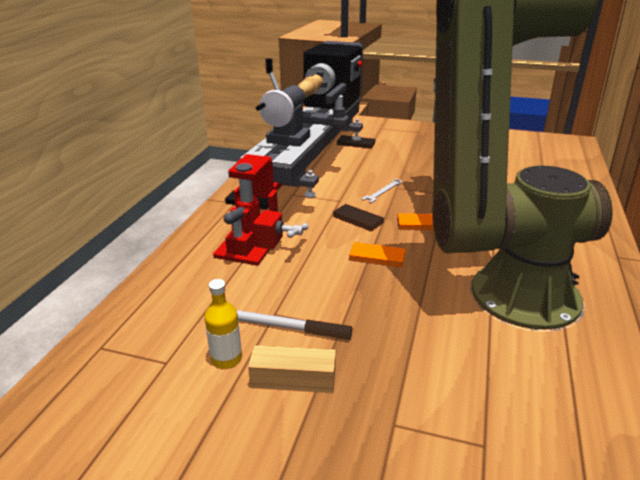

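View pics/top0.png

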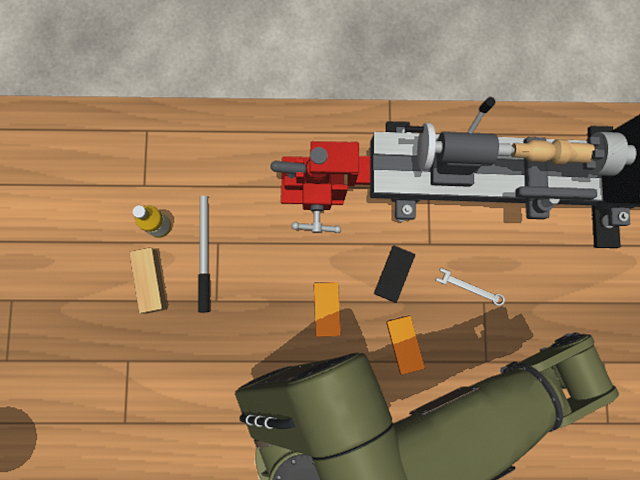

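The top view shows the black pad at about (395,274), the foot's nut at (404,209), the valve bar at (317,227) and the spanner at (470,287). The two orange pads, (326,309) and (406,345), are decoys. In the side view the foot is at about (310,185) and the pad at (358,217). Next I'll measure them.

```bash
cat > h.py <<'E'
from cell import manip
import numpy as np, cv2
def pt(c,u,v,z):
    "pixel ray meets height z"
    M=c["world_from_camera"]; r=M[:3,:3]@np.array([(u-c["cx"])/c["fx"],-(v-c["cy"])/c["fy"],-1]); o=M[:3,3]
    return o+r*(z-o[2])/r[2]
def dp(c,u,v,d):
    M=c["world_from_camera"]; return M[:3,:3]@(np.array([(u-c["cx"])/c["fx"],-(v-c["cy"])/c["fy"],-1])*d)+M[:3,3]
def cloud(n):
    p,d=manip.camera(n); c=manip.calibration(n)
    v,u=np.mgrid[:480,:640]; M=c["world_from_camera"]
    q=np.stack([(u-c["cx"])/c["fx"]*d,-(v-c["cy"])/c["fy"]*d,-d],-1)@M[:3,:3].T+M[:3,3]
    q[d<=0]=np.nan
    return p,d,q,c
def pad(P=None,hint=None,n="top"):
    p,d,q,c=P or cloud(n)
    m=((p.max(-1)<75)&(q[...,2]>8)&(q[...,2]<30)).astype(np.uint8)
    k,l,s,ce=cv2.connectedComponentsWithStats(m)
    for i in range(1,k):
        if s[i,4]<150: continue
        w=q[l==i]; r=cv2.minAreaRect(w[:,:2].astype(np.float32)); print(n,i,"px",ce[i].round(),s[i,4],"rect",np.round(r[0],1),np.round(r[1],1),round(r[2],1),"z",np.median(w[:,2]).round(1))
E
python3 - <<'E'
from h import *
P=cloud("top"); pad(P); S=cloud("side"); pad(S,n="side")
p,d,q,c=P
im=cv2.resize(p[190:300,270:450],None,fx=4.4,fy=4.4,interpolation=cv2.INTER_CUBIC); cv2.imwrite("pics/t1.png",im[:,:,::-1])
p2=S[0]
im=cv2.resize(p2[150:270,270:410],None,fx=5,fy=5,interpolation=cv2.INTER_CUBIC); cv2.imwrite("pics/s1.png",im[:,:,::-1])
def show(n,Q,u0,u1,v0,v1,st):
    for v in range(v0,v1,st): print(n,v,[tuple(np.round(Q[2][v,u]).tolist()) for u in range(u0,u1,st)])
show("foot",P,396,414,200,220,4)
E
```

```text
top 1 px [394. 125.] 151 rect [ 864.7 -251.1] [30.1 63. ] 0.5 z 20.7
top 13 px [604. 230.] 780 rect [ 592.7 -811.2] [ 68.6 116.6] 89.9 z 20.4
top 20 px [394. 274.] 1244 rect [ 459.6 -237. ] [ 63.9 138.9] 67.6 z 21.0
top 22 px [205. 290.] 176 rect [408.4 262.4] [99.8 23.7] 2.3 z 26.5
side 9 px [355. 141.] 243 rect [ 602.6 -806.8] [ 75.3 140.9] 84.6 z 16.3
side 12 px [358. 217.] 583 rect [ 458.7 -229.2] [ 66.1 139. ] 66.9 z 17.0
side 24 px [487. 288.] 469 rect [90.9 23.1] [ 59.9 141.7] 21.8 z 14.9
side 31 px [531. 309.] 211 rect [-2.4 92.2] [82.2 31.2] 0.2 z 23.2
side 40 px [328. 330.] 510 rect [405.4 272.6] [96.9 23.1] 3.8 z 22.5
foot 200 [(636.0, -229.0, 115.0), (635.0, -239.0, 117.0), (637.0, -250.0, 110.0), (636.0, -259.0, 114.0), (637.0, -270.0, 112.0)]
foot 204 [(626.0, -229.0, 114.0), (626.0, -239.0, 114.0), (626.0, -249.0, 113.0), (627.0, -260.0, 110.0), (627.0, -270.0, 111.0)]
foot 208 [(616.0, -229.0, 110.0), (616.0, -239.0, 113.0), (615.0, -248.0, 119.0), (611.0, -255.0, 134.0), (616.0, -269.0, 112.0)]
foot 212 [(607.0, -230.0, 106.0), (605.0, -238.0, 116.0), (603.0, -247.0, 124.0), (604.0, -257.0, 121.0), (606.0, -269.0, 111.0)]
foot 216 [(595.0, -228.0, 114.0), (596.0, -239.0, 112.0), (595.0, -249.0, 112.0), (596.0, -259.0, 112.0), (596.0, -270.0, 109.0)]
```

View pics/t1.png

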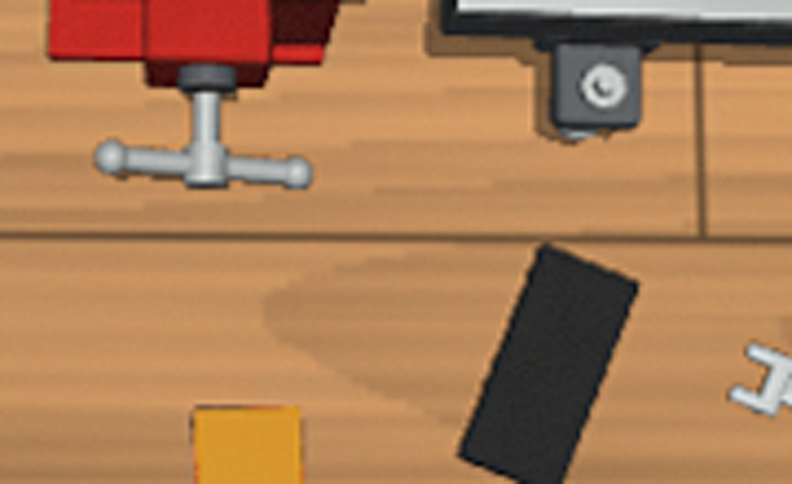

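View pics/s1.png

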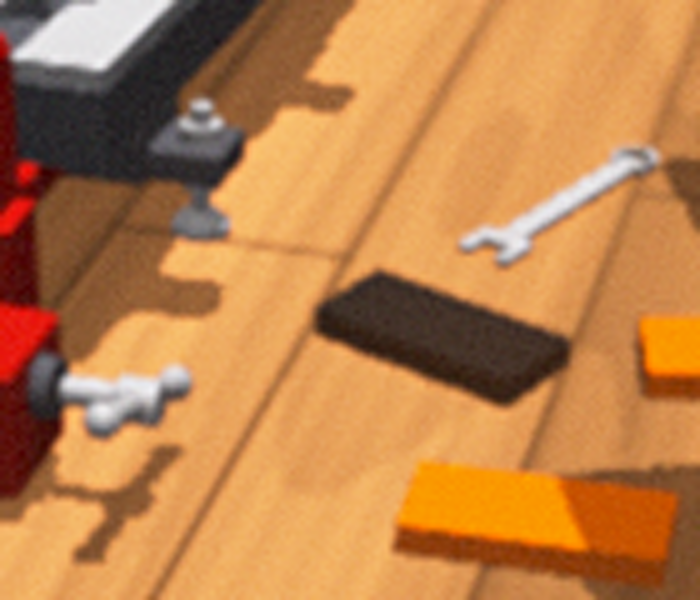

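Crops: in the top view the nut is at crop (604,86) and the bar's balls at (111,157) and (297,172). In the side view the foot's disc is at crop (200,225) and the nut top at (202,105). Next I'll convert these to positions.

Run:
```python
from h import *
T=manip.calibration("top"); S=manip.calibration("side")
t=lambda a,b:(270+a/4.4-.4,190+b/4.4-.4); s=lambda a,b:(270+a/5-.4,150+b/5-.4)
def tri(u1,u2):
    A=[];B=[]
    for c,u in((T,u1),(S,u2)):
        M=c["world_from_camera"];r=M[:3,:3]@np.array([(u[0]-c["cx"])/c["fx"],-(u[1]-c["cy"])/c["fy"],-1]);r/=np.linalg.norm(r);N=np.eye(3)-np.outer(r,r);A.append(N);B.append(N@M[:3,3])
    x=np.linalg.lstsq(np.vstack(A),np.hstack(B),rcond=None)[0];return x.round(1),[np.round(a@x-b,1) for a,b in zip(A,B)]
print("nut top z132", pt(T,*t(604,86),132).round(1), pt(S,*s(202,103),132).round(1), tri(t(604,86),s(202,103)))
print("sole z54", pt(S,*s(200,230),54).round(1))
for n,a,b in(("openball",t(111,157),s(100,415)),("open?",t(111,157),s(175,380)),("shut",t(297,172),s(175,380)),("shut?",t(297,172),s(100,415))): print(n,tri(a,b))
print("open@86",pt(T,*t(111,157),86).round(1),"shut@46",pt(T,*t(297,172),46).round(1),"hub top",pt(T,*t(206,160),73).round(1))
# lug front corners from top z=112
print("lug front corners",pt(T,*t(552,125),112).round(1),pt(T,*t(639,127),112).round(1))
# jack orientation: bed front edge z?
p,d,q,c=cloud("top"); 
for u in range(410,520,20): print(u,[np.round(q[v,u]).tolist() for v in (192,196)])
```

```text
nut top z132 [ 608.8 -252.7  132. ] [ 609.8 -251.9  132. ] (array([ 609.5, -252.7,  131.6]), [array([0.6, 0.1, 0.1]), array([-0.6, -0.1, -0.1])])
sole z54 [ 609.2 -241.9   54. ]
openball (array([575.4,  25.6,  86.8]), [array([0.7, 0.2, 0.1]), array([-0.7, -0.2, -0.1])])
open? (array([553.9,  21.4, 112.1]), [array([-15.4,  -3.4,  -3. ]), array([15.4,  3.4,  3. ])])
shut (array([573.8, -84.5,  45.4]), [array([-0.3, -0.1, -0. ]), array([0.3, 0.1, 0. ])])
shut? (array([597.3, -81.4,  17.8]), [array([17.6,  4.8,  2.9]), array([-17.6,  -4.8,  -2.9])])
open@86 [574.8  25.4  86. ] shut@46 [574.  -84.4  46. ] hub top [575.8 -29.7  73. ]
lug front corners [ 590.2 -226.2  112. ] [ 589.4 -276.   112. ]
410 [[638.0, -251.0, 188.0], [637.0, -257.0, 151.0]]
430 [[640.0, -300.0, 184.0], [636.0, -305.0, 159.0]]
450 [[640.0, -347.0, 186.0], [636.0, -354.0, 160.0]]
470 [[642.0, -397.0, 180.0], [635.0, -400.0, 168.0]]
490 [[643.0, -447.0, 175.0], [634.0, -448.0, 171.0]]
510 [[644.0, -497.0, 172.0], [635.0, -497.0, 171.0]]
```

```bash
python3 -m inch '{"grip":[1,1,1,1,1,1,1,1,1,1],"travel":[[2,4,0],[5,8,0],[8,13,0],[11,18,-2],[14,23,-5],[17.2,27.4,-8],[17.2,27.4,-9],[17.2,27.4,-10],[17.2,27.4,-10],[17.2,27.4,-10]],"turn":[[0,0,-6],[0,0,-14],[0,0,-22],[0,0,-30],[0,0,-38],[0,0,-45],[0,0,-48.7],[0,0,-48.7],[0,0,-48.7],[0,0,-48.7]]}' 20
```

```text
clock: 2.4
eef_pos: [415.5, -219.8, 106.0]
eef_rot: [3.141, -0.001, -0.391]
wrist_force: [-0.2, -0.4, -0.0]
finger_gap: 94.1
```

```bash
python3 -m inch '{"grip":[1,1,1,1,1,1],"travel":[[0,0.1,-3],[0,0.1,-6],[0,0.1,-9],[0,0.1,-10.2],[0,0.1,-10.2],[0,0.1,-10.2]],"turn":[[0,0,0],[0,0,0],[0,0,0],[0,0,0],[0,0,0],[0,0,0]]}' && python3 -m inch '{"grip":[-0.2,0,0,0,0,0],"travel":[[0,0,0],[0,0,0],[0,0,0],[0,0,0],[0,0,0],[0,0,0]],"turn":[[0,0,0],[0,0,0],[0,0,0],[0,0,0],[0,0,0],[0,0,0]]}' 20
```

```text
clock: 3.15
eef_pos: [416.1, -219.3, 5.1]
eef_rot: [3.141, -0.003, -0.391]
wrist_force: [0.0, 0.3, -0.1]
finger_gap: 93.8
clock: 3.9
eef_pos: [416.1, -219.2, 5.2]
eef_rot: [3.141, -0.003, -0.391]
wrist_force: [-0.1, 2.8, 5.7]
finger_gap: 64.0
```

Run:
```python
from h import *
P=cloud("top");pad(P);cv2.imwrite("pics/t2.png",P[0][:,:,::-1])
```

```text
top 1 px [394. 125.] 152 rect [ 866.  -250.5] [30.6 61.5] 0.6 z 21.0
top 13 px [604. 230.] 778 rect [ 592.7 -811.7] [118.5  67.6] 0.9 z 20.5
top 23 px [402. 255.] 252 rect [ 507.8 -256.8] [64.5 36.5] 71.6 z 20.3
top 25 px [205. 291.] 210 rect [408.4 263.5] [99.4 25.2] 2.0 z 26.7
```

View pics/t2.png

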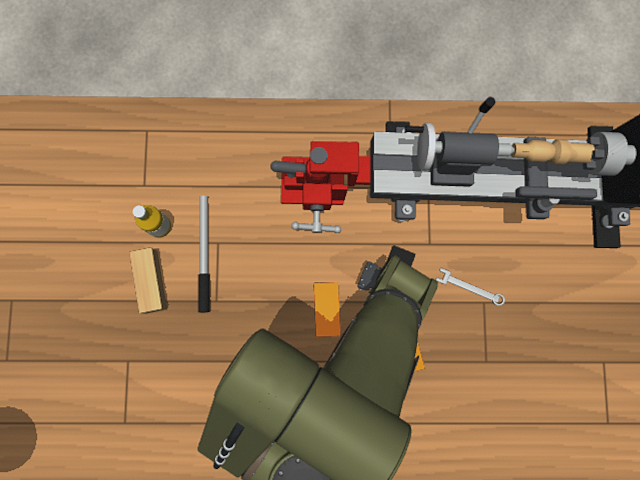

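```bash
python3 -m inch '{"grip":[0,0,0,0,0,0,0,0,0,0],"travel":[[1,-0.3,0],[2,-0.7,0],[3.5,-1.1,0],[5,-1.5,0],[6.5,-2,0],[8,-2.4,0],[9,-2.7,0],[10,-3,0],[10.1,-3.3,0],[10.1,-3.3,0]],"turn":[[0,0,3],[0,0,6],[0,0,10],[0,0,14],[0,0,18],[0,0,21],[0,0,22.4],[0,0,22.4],[0,0,22.4],[0,0,22.4]]}'
python3 - <<'E'
from h import *
S=cloud("side");pad(S,n="side");cv2.imwrite("pics/s3.png",cv2.resize(S[0][130:280,230:430],None,fx=4,fy=4,interpolation=cv2.INTER_CUBIC)[:,:,::-1])
E
```

```text
clock: 5.2
eef_pos: [517.3, -252.4, 5.3]
eef_rot: [3.141, -0.003, -0.001]
wrist_force: [1.3, -0.7, 1.9]
finger_gap: 63.8
side 8 px [318. 208.] 381 rect [ 578.4 -245. ] [ 68.7 106.8] 89.9 z 16.9
side 15 px [494. 295.] 220 rect [75.9 54.1] [28.5 86.8] 49.6 z 21.5
side 20 px [527. 309.] 245 rect [ 1.2 92.1] [89.9 31.9] 2.0 z 22.5
side 34 px [330. 331.] 331 rect [405.7 273.6] [97.5 24.4] 6.0 z 19.9
```

View pics/s3.png

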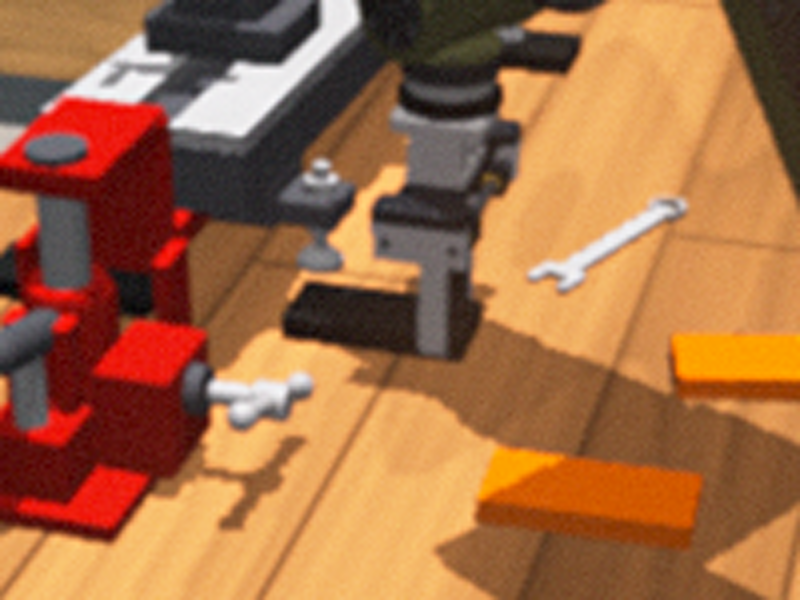

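The pad is gripped and straight, with its far end at x of about 632. There's about 34 mm between the gripper body at crop (375,215) and the lug at (352,195), so I'll advance 2.1 cm more and release.

```bash
python3 -m inch '{"grip":[0,0,0,0,0,0],"travel":[[0.7,0,0],[1.4,0,0],[2.1,0,0],[2.1,0,0],[2.1,0,0],[2.1,0,0]],"turn":[[0,0,0],[0,0,0],[0,0,0],[0,0,0],[0,0,0],[0,0,0]]}'
python3 -m inch '{"grip":[1,1,1,1,1,1,1,1,1,1],"travel":[[0,0,0],[0,0,0],[0,0,0],[0,0,0],[0,0,2],[-1,0,5],[-3,0,9],[-5,0,14],[-7,0,18],[-7,0,18]],"turn":[[0,0,0],[0,0,0],[0,0,0],[0,0,0],[0,0,0],[0,0,0],[0,0,0],[0,0,0],[0,0,0],[0,0,0]]}'
python3 - <<'E'
from h import *
S=cloud("side");pad(S,n="side");P=cloud("top");pad(P);cv2.imwrite("pics/s4.png",cv2.resize(S[0][130:280,230:430],None,fx=4,fy=4,interpolation=cv2.INTER_CUBIC)[:,:,::-1])
E
```

```text
clock: 6.0
eef_pos: [538.3, -252.4, 5.3]
eef_rot: [3.141, -0.004, -0.001]
wrist_force: [1.3, -0.6, 1.5]
finger_gap: 64.1
clock: 7.25
eef_pos: [468.6, -253.1, 189.8]
eef_rot: [3.137, -0.01, -0.002]
wrist_force: [-0.3, 0.7, -0.6]
finger_gap: 93.9
side 10 px [318. 208.] 554 rect [ 585.5 -247.2] [140.9  71.1] 1.2 z 16.9
side 16 px [507. 303.] 620 rect [46.6 78.1] [ 71.7 188. ] 65.2 z 19.1
side 31 px [329. 330.] 403 rect [405.6 272.3] [96.6 22. ] 2.4 z 20.6
top 1 px [394. 125.] 152 rect [ 866.9 -250.7] [30.8 62.7] 5.1 z 20.3
top 2 px [598. 130.] 150 rect [ 865.4 -811.8] [25.4 70.9] 14.1 z 21.0
top 13 px [397. 226.] 612 rect [ 596.9 -252. ] [ 65.1 116.9] 89.9 z 20.6
top 16 px [604. 230.] 769 rect [ 592.4 -812.1] [117.3  67.2] 0.1 z 20.5
top 31 px [204. 292.] 217 rect [408.4 263.7] [99.8 26.4] 1.8 z 26.3
```

View pics/s4.png

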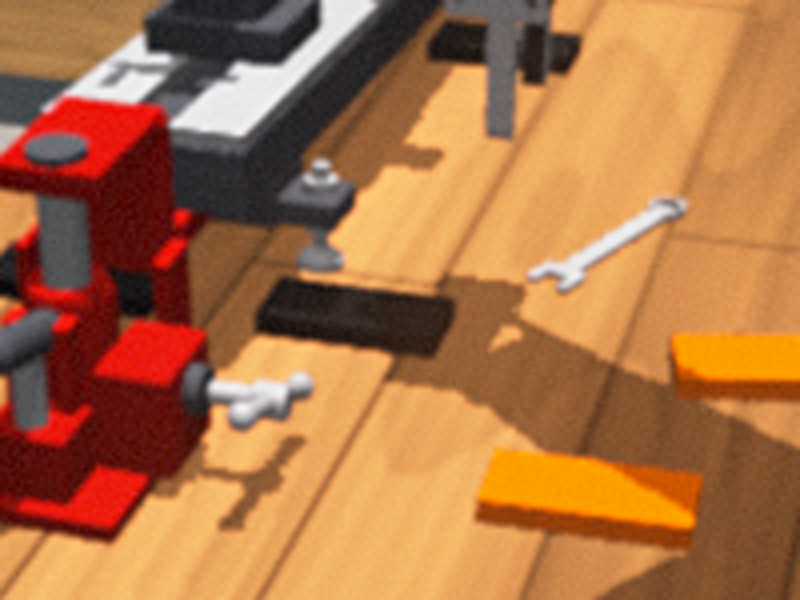

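Side view: the pad lies flat under the foot, centre about (586,-252), with the foot at (609,-252). That is about 24 mm off lengthwise and under 2 mm off the middle line. Next I'll record a bed-height baseline and go above the bar's open end.

```bash
cat >> h.py <<'E'
M=np.s_[140:185,376:412]
def base():
    d=np.mean([manip.camera("top")[1] for _ in range(2)],0); np.save("base.npy",d)
def drop():
    p,d=manip.camera("top"); b=np.load("base.npy"); e=(d-b)[M]; s=manip.read_state()
    e2=(d-b)[np.s_[146:160,312:326]]
    print("drop bed %.2f ramtop %.2f"%(np.median(e),np.median(e2)),"t",s["clock"],"z %.1f"%s["eef_pos"][2],"Fz %.1f"%s["wrist_force"][2])
    return p
E
python3 -c "
from h import *
base();drop()"
python3 -m inch '{"grip":[-1,-1,-1,-1,-1,-1,-1,-1,-1,-1],"travel":[[2,5,0],[4,10,0],[6,15,0],[8,20,0],[10,25,0],[10.6,27.9,-2],[10.6,27.9,-5],[10.6,27.9,-7],[10.6,27.9,-7],[10.6,27.9,-7]],"turn":[[0,0,0],[0,0,0],[0,0,0],[0,0,0],[0,0,0],[0,0,0],[0,0,0],[0,0,0],[0,0,0],[0,0,0]]}' 20
python3 - <<'E'
from h import *
p=drop();cv2.imwrite("pics/t5.png",cv2.resize(p[150:300,230:430],None,fx=4,fy=4)[:,:,::-1])
p,d=manip.camera("side");cv2.imwrite("pics/s5.png",cv2.resize(p[130:280,230:430],None,fx=4,fy=4)[:,:,::-1])
E
```

```text
drop bed 0.02 ramtop -0.05 t 7.5 z 184.3 Fz -0.8
clock: 8.75
eef_pos: [574.6, 27.0, 114.7]
eef_rot: [-3.141, -0.003, -0.001]
wrist_force: [-0.3, 0.1, 0.2]
finger_gap: 0.6
drop bed 0.25 ramtop 0.09 t 8.8 z 115.0 Fz 0.6
```

View pics/s5.png

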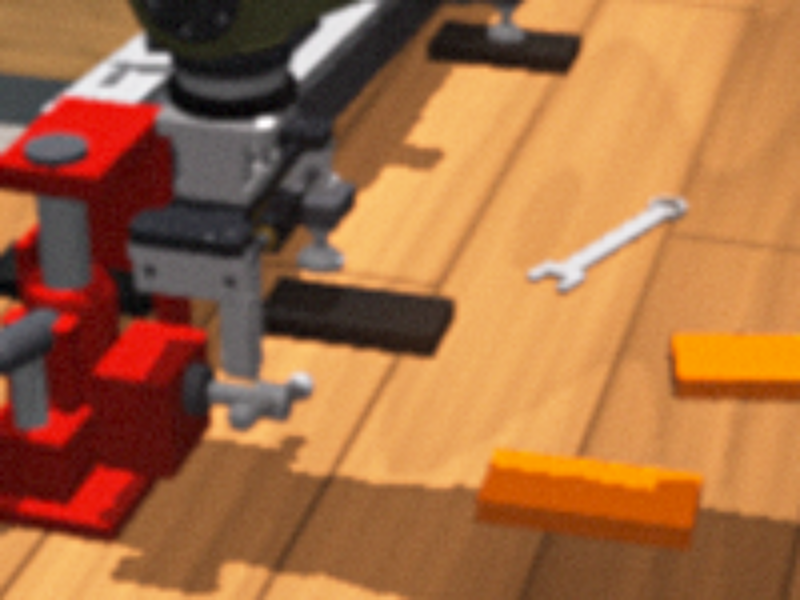

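View pics/t5.png

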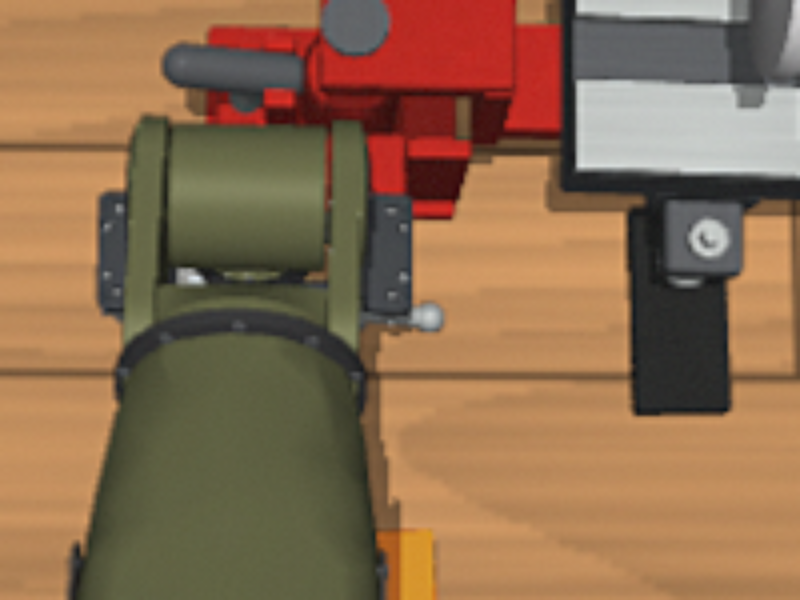

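The fingers are closed over the +y ball, seen at side crop (240,400). I'll lower in small steps now.

```bash
python3 -m inch '{"grip":[-1,-1,-1,-1],"travel":[[0,0,-0.9],[0,0,-1.5],[0,0,-1.8],[0,0,-1.8]],"turn":[[0,0,0],[0,0,0],[0,0,0],[0,0,0]]}'
python3 -m inch '{"grip":[-1,-1,-1,-1],"travel":[[0,0,-0.1],[0,0,-0.2],[0,0,-0.2],[0,0,-0.2]],"turn":[[0,0,0],[0,0,0],[0,0,0],[0,0,0]]}'
python3 -c "
from h import *
drop()"
```

```text
clock: 9.35
eef_pos: [574.6, 26.9, 96.8]
eef_rot: [-3.141, -0.003, -0.001]
wrist_force: [-0.1, -0.4, -0.8]
finger_gap: 0.7
clock: 9.85
eef_pos: [574.8, 27.0, 95.4]
eef_rot: [-3.141, -0.004, -0.001]
wrist_force: [-0.2, 2.4, 5.7]
finger_gap: 0.3
drop bed 0.05 ramtop 0.42 t 9.9 z 95.4 Fz 5.2
```

```bash
python3 -m inch '{"grip":[-1,-1,-1,-1],"travel":[[0,0,-0.2],[0,0,-0.2],[0,0,-0.2],[0,0,-0.2]],"turn":[[0,0,0],[0,0,0],[0,0,0],[0,0,0]]}'
python3 -c "
from h import *
drop()"
```

```text
clock: 10.4
eef_pos: [574.9, 27.6, 94.0]
eef_rot: [-3.14, -0.004, -0.001]
wrist_force: [-2.7, 4.1, 7.7]
finger_gap: 0.5
drop bed 0.03 ramtop 0.33 t 10.45 z 94.0 Fz 8.1
```

```bash
python3 -m inch '{"grip":[-1,-1,-1,-1],"travel":[[0,0,-0.2],[0,0,-0.2],[0,0,-0.2],[0,0,-0.2]],"turn":[[0,0,0],[0,0,0],[0,0,0],[0,0,0]]}'
python3 -c "
from h import *
drop()"
```

```text
clock: 10.95
eef_pos: [575.0, 28.2, 92.7]
eef_rot: [-3.139, -0.005, -0.0]
wrist_force: [-3.6, 5.0, 7.9]
finger_gap: 0.2
drop bed 0.29 ramtop 0.61 t 11.0 z 92.7 Fz 8.2
```

```bash
python3 -m inch '{"grip":[-1,-1,-1,-1],"travel":[[0,0,-0.2],[0,0,-0.2],[0,0,-0.2],[0,0,-0.2]],"turn":[[0,0,0],[0,0,0],[0,0,0],[0,0,0]]}'
python3 -c "
from h import *
drop()"
```

```text
clock: 11.5
eef_pos: [575.0, 28.9, 91.3]
eef_rot: [-3.139, -0.005, -0.0]
wrist_force: [-3.1, 4.6, 8.3]
finger_gap: 0.6
drop bed 0.68 ramtop 0.96 t 11.55 z 91.3 Fz 8.3
```

The bed may just be starting to move, so I'll hold and check.

```bash
python3 -m inch '{"grip":[-1,-1],"travel":[[0,0,0],[0,0,0]],"turn":[[0,0,0],[0,0,0]]}'
python3 -c "
from h import *
drop()"
```

```text
clock: 11.8
eef_pos: [575.0, 29.0, 91.4]
eef_rot: [-3.138, -0.005, -0.0]
wrist_force: [-1.8, 1.0, 4.1]
finger_gap: 0.9
drop bed 0.60 ramtop 0.96 t 11.85 z 91.4 Fz 5.5
```

```bash
python3 -m inch '{"grip":[-1,-1],"travel":[[0,0,0],[0,0,0]],"turn":[[0,0,0],[0,0,0]]}'
python3 -c "
from h import *
drop()"
```

```text
clock: 12.1
eef_pos: [575.0, 29.0, 91.4]
eef_rot: [-3.138, -0.005, -0.0]
wrist_force: [-1.7, 1.5, 4.1]
finger_gap: 0.5
drop bed 0.83 ramtop 0.61 t 12.15 z 91.4 Fz 4.1
```

```bash
python3 -m inch '{"grip":[-1,-1,-1,-1],"travel":[[0,-0.1,-0.2],[0,-0.1,-0.2],[0,-0.1,-0.2],[0,-0.1,-0.2]],"turn":[[0,0,0],[0,0,0],[0,0,0],[0,0,0]]}'
python3 -c "
from h import *
drop()"
```

```text
clock: 12.65
eef_pos: [575.4, 28.5, 89.9]
eef_rot: [-3.138, -0.006, -0.0]
wrist_force: [-1.6, 5.3, 6.8]
finger_gap: 0.7
drop bed 1.14 ramtop 1.56 t 12.7 z 89.9 Fz 7.1
```

```bash
python3 -m inch '{"grip":[-1,-1],"travel":[[0,0,0],[0,0,0]],"turn":[[0,0,0],[0,0,0]]}'
python3 -c "
from h import *
drop()"
```

```text
clock: 12.95
eef_pos: [575.5, 28.5, 90.0]
eef_rot: [-3.137, -0.007, -0.0]
wrist_force: [-1.3, 2.6, 5.0]
finger_gap: 0.2
drop bed 1.06 ramtop 1.19 t 13.0 z 90.0 Fz 5.6
```

```bash
python3 -m inch '{"grip":[-1,-1,-1,-1],"travel":[[0,-0.1,-0.3],[0,-0.1,-0.3],[0,-0.1,-0.3],[0,-0.1,-0.3]],"turn":[[0,0,0],[0,0,0],[0,0,0],[0,0,0]]}'
python3 -c "
from h import *
drop()"
```

```text
clock: 13.5
eef_pos: [576.0, 27.8, 87.3]
eef_rot: [-3.137, -0.008, -0.0]
wrist_force: [-0.0, 3.9, 5.6]
finger_gap: 0.2
drop bed 1.88 ramtop 2.42 t 13.55 z 87.3 Fz 5.8
```

```bash
python3 -m inch '{"grip":[-1,-1],"travel":[[0,0,0],[0,0,0]],"turn":[[0,0,0],[0,0,0]]}'
python3 -c "
from h import *
drop()"
```

```text
clock: 13.8
eef_pos: [576.0, 27.8, 87.3]
eef_rot: [-3.137, -0.008, -0.0]
wrist_force: [-0.3, 3.9, 4.3]
finger_gap: 0.6
drop bed 1.64 ramtop 2.10 t 13.85 z 87.3 Fz 4.2
```

```bash
python3 -m inch '{"grip":[-1,-1,-1,-1],"travel":[[0,0,0],[0,0,0],[0,0,0],[0,0,0]],"turn":[[0,0,0],[0,0,0],[0,0,0],[0,0,0]]}'
python3 -c "
from h import *
p=drop();cv2.imwrite('pics/t6.png',cv2.resize(p[150:300,230:430],None,fx=4,fy=4)[:,:,::-1])"
```

```text
clock: 14.35
eef_pos: [576.0, 27.8, 87.3]
eef_rot: [-3.137, -0.008, -0.0]
wrist_force: [-0.4, 2.9, 4.8]
finger_gap: 0.4
drop bed 1.88 ramtop 2.53 t 14.4 z 87.3 Fz 4.6
```

View pics/t6.png

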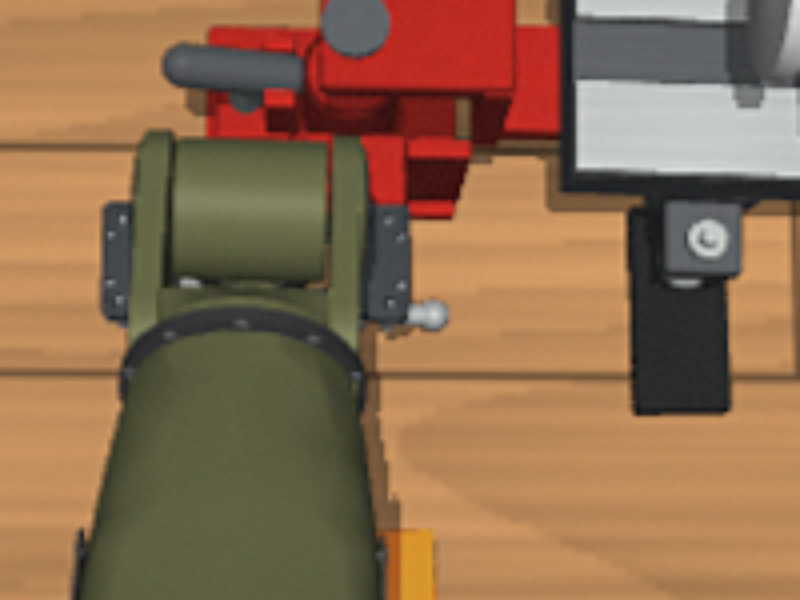

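```bash
python3 -m inch '{"grip":[-1,-1,-1,-1],"travel":[[0,-0.05,-0.25],[0,-0.05,-0.25],[0,-0.05,-0.25],[0,-0.05,-0.25]],"turn":[[0,0,0],[0,0,0],[0,0,0],[0,0,0]]}'
python3 -c "
from h import *
drop()"
```

```text
clock: 14.9
eef_pos: [576.3, 27.4, 85.0]
eef_rot: [-3.137, -0.009, -0.0]
wrist_force: [-0.2, 3.8, 5.4]
finger_gap: 0.2
drop bed 2.95 ramtop 3.38 t 14.95 z 85.0 Fz 4.4
```

```bash
python3 -m inch '{"grip":[-1,-1,-1],"travel":[[0,0,0],[0,0,0],[0,0,0]],"turn":[[0,0,0],[0,0,0],[0,0,0]]}'
python3 -c "
from h import *
drop()"
```

```text
clock: 15.32
eef_pos: [576.3, 27.4, 85.0]
eef_rot: [-3.137, -0.009, -0.0]
wrist_force: [-0.8, 3.4, 5.5]
finger_gap: -0.0
drop bed 2.92 ramtop 3.80 t 15.375 z 85.0 Fz 5.0
```

```bash
python3 -m inch '{"grip":[-1,-1,-1,-1],"travel":[[0,-0.05,-0.25],[0,-0.05,-0.25],[0,-0.05,-0.25],[0,-0.05,-0.25]],"turn":[[0,0,0],[0,0,0],[0,0,0],[0,0,0]]}'
python3 -c "
from h import *
drop()"
```

```text
clock: 15.88
eef_pos: [576.5, 26.8, 82.5]
eef_rot: [-3.137, -0.009, -0.0]
wrist_force: [1.4, 1.6, 4.9]
finger_gap: 0.2
drop bed 5.74 ramtop 6.47 t 15.925 z 82.5 Fz 4.0
```

```bash
python3 -m inch '{"grip":[-1,-1,-1],"travel":[[0,0,0],[0,0,0],[0,0,0]],"turn":[[0,0,0],[0,0,0],[0,0,0]]}'
python3 -c "
from h import *
drop()"
```

```text
clock: 16.3
eef_pos: [576.5, 26.8, 82.5]
eef_rot: [-3.137, -0.009, -0.0]
wrist_force: [1.0, 2.1, 3.4]
finger_gap: 0.4
drop bed 8.95 ramtop 10.46 t 16.35 z 82.5 Fz 4.8
```

The ram is coming down at about 9 mm/s, which is well within the limit, so I'll hold here.

```bash
python3 -m inch '{"grip":[-1,-1,-1,-1],"travel":[[0,0,0],[0,0,0],[0,0,0],[0,0,0]],"turn":[[0,0,0],[0,0,0],[0,0,0],[0,0,0]]}'
python3 -c "
from h import *
drop()"
```

```text
clock: 16.85
eef_pos: [576.5, 26.8, 82.6]
eef_rot: [-3.137, -0.009, -0.0]
wrist_force: [2.0, 2.6, 4.5]
finger_gap: 0.6
drop bed 13.16 ramtop 14.77 t 16.9 z 82.5 Fz 4.0
```

```bash
python3 -m inch '{"grip":[-1,-1,-1,-1],"travel":[[0,0,0],[0,0,0.5],[0,0,2],[0,0,4]],"turn":[[0,0,0],[0,0,0],[0,0,0],[0,0,0]]}'
python3 -c "
from h import *
drop()"
```

```text
clock: 17.4
eef_pos: [576.2, 26.7, 123.4]
eef_rot: [-3.137, -0.008, -0.0]
wrist_force: [-0.1, -0.3, 0.6]
finger_gap: 0.6
drop bed 17.82 ramtop 20.46 t 17.45 z 126.4 Fz 3.1
```

```bash
python3 -m inch '{"grip":[-1,-1,-1,-1,-1,-1],"travel":[[0,-2,0],[0,-4.5,0],[0,-7,0],[0,-9,0],[0,-11.1,0],[0,-11.1,0]],"turn":[[0,0,0],[0,0,0],[0,0,0],[0,0,0],[0,0,0],[0,0,0]]}'
python3 -c "
from h import *
drop()"
```

```text
clock: 18.2
eef_pos: [577.3, -85.8, 126.3]
eef_rot: [-3.137, -0.013, -0.002]
wrist_force: [-0.0, -0.1, 0.2]
finger_gap: 0.5
drop bed 25.05 ramtop 28.57 t 18.25 z 126.3 Fz -0.4
```

```bash
python3 -m inch '{"grip":[-1,-1,-1,-1,-1,-1,-1,-1,-1],"travel":[[-0.2,0,0],[-0.2,0,0],[-0.2,0,0],[-0.2,0,0],[-0.2,0,0],[-0.2,0,0],[-0.2,0,0],[-0.2,0,0],[-0.2,0,0]],"turn":[[0,0,0],[0,0,0],[0,0,0],[0,0,0],[0,0,0],[0,0,0],[0,0,0],[0,0,0],[0,0,0]]}'
python3 -c "
from h import *
drop()"
```

```text
clock: 19.38
eef_pos: [575.3, -84.9, 126.3]
eef_rot: [-3.137, -0.013, -0.001]
wrist_force: [0.4, 0.5, 0.5]
finger_gap: 0.5
drop bed 35.10 ramtop 41.01 t 19.425 z 126.3 Fz 0.7
```

```bash
python3 -m inch '{"grip":[-1,-1,-1,-1],"travel":[[0,0,0],[0,0,0],[0,0,0],[0,0,0]],"turn":[[0,0,0],[0,0,0],[0,0,0],[0,0,0]]}'
python3 -c "
from h import *
drop()
p,d=manip.camera('side');cv2.imwrite('pics/s7.png',cv2.resize(p[130:280,230:430],None,fx=4,fy=4,interpolation=2)[:,:,::-1])"
```

```text
clock: 19.92
eef_pos: [575.4, -84.8, 126.3]
eef_rot: [-3.137, -0.013, -0.001]
wrist_force: [-0.2, -0.8, 0.6]
finger_gap: 0.6
drop bed 35.16 ramtop 40.57 t 19.975 z 126.3 Fz -0.1
```

View pics/s7.png

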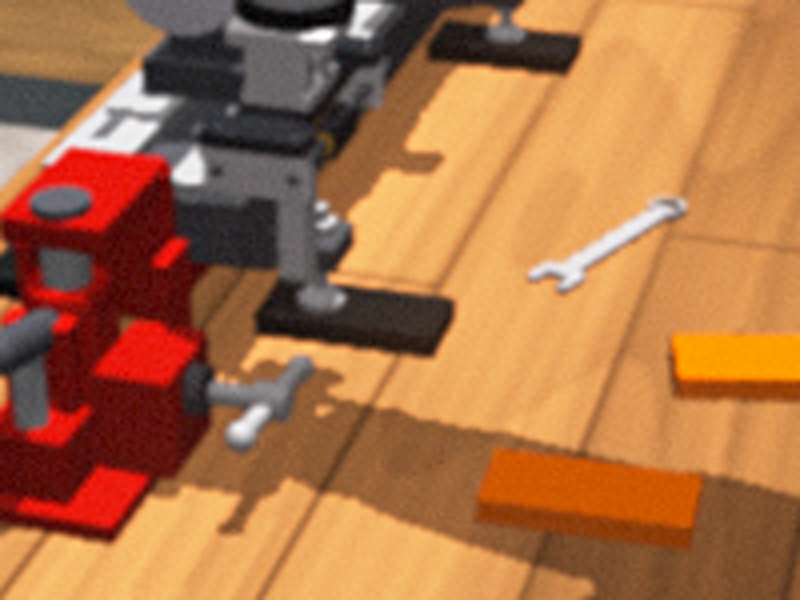

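The foot stands on the pad at crop (320,298), and the descent stopped with about 40 mm measured at the ram. Now I'll press the other end down to shut the valve.

```bash
python3 -m inch '{"grip":[-1,-1,-1,-1,-1,-1,-1],"travel":[[0,0,-2.5],[0,0,-4.5],[0,0,-5.2],[0,0,-5.8],[0,0,-6.2],[0,0,-6.5],[0,0,-6.5]],"turn":[[0,0,0],[0,0,0],[0,0,0],[0,0,0],[0,0,0],[0,0,0],[0,0,0]]}'
python3 -m inch '{"grip":[-1,-1,-1,-1],"travel":[[0,0,-0.2],[0,0,-0.4],[0,0,-0.5],[0,0,-0.5]],"turn":[[0,0,0],[0,0,0],[0,0,0],[0,0,0]]}'
```

```text
clock: 20.9
eef_pos: [575.7, -84.9, 62.7]
eef_rot: [-3.137, -0.014, -0.001]
wrist_force: [-4.4, 1.1, 8.7]
finger_gap: 0.1
clock: 21.4
eef_pos: [575.9, -84.7, 59.3]
eef_rot: [-3.137, -0.015, -0.001]
wrist_force: [-7.1, 3.5, 12.1]
finger_gap: 0.6
```

```bash
python3 -m inch '{"grip":[-1,-1,-1,-1],"travel":[[0,0,-0.2],[0,0,-0.3],[0,0,-0.3],[0,0,-0.3]],"turn":[[0,0,0],[0,0,0],[0,0,0],[0,0,0]]}'
python3 -m inch '{"grip":[-1,-1,-1,-1],"travel":[[0,0,-0.2],[0,0,-0.3],[0,0,-0.3],[0,0,-0.3]],"turn":[[0,0,0],[0,0,0],[0,0,0],[0,0,0]]}'
```

```text
clock: 21.9
eef_pos: [576.0, -84.5, 57.9]
eef_rot: [-3.137, -0.015, -0.001]
wrist_force: [-7.9, 2.8, 13.4]
finger_gap: 0.0
clock: 22.4
eef_pos: [576.1, -84.3, 56.4]
eef_rot: [-3.137, -0.015, -0.001]
wrist_force: [-8.9, 3.3, 12.4]
finger_gap: 0.1
```

```bash
python3 -m inch '{"grip":[-1,-1,-1,-1],"travel":[[0,0,-0.2],[0,0,-0.3],[0,0,-0.3],[0,0,-0.3]],"turn":[[0,0,0],[0,0,0],[0,0,0],[0,0,0]]}'
python3 -m inch '{"grip":[-1,-1,-1,-1],"travel":[[0,0,-0.2],[0,0,-0.3],[0,0,-0.3],[0,0,-0.3]],"turn":[[0,0,0],[0,0,0],[0,0,0],[0,0,0]]}'
```

```text
clock: 22.9
eef_pos: [576.2, -84.2, 55.6]
eef_rot: [-3.137, -0.016, -0.001]
wrist_force: [-11.6, 3.0, 18.6]
finger_gap: 0.5
clock: 23.4
eef_pos: [576.3, -84.1, 55.3]
eef_rot: [-3.137, -0.017, -0.0]
wrist_force: [-15.6, 3.2, 25.9]
finger_gap: -0.0
```

The force is climbing and z has stalled at 55.4, so the valve is on its seat. I'll back off and check.

```bash
python3 -m inch '{"grip":[-1,-1,-1,-1,-1,-1,-1,-1,-1,-1],"travel":[[0,0,1],[0,0,3],[0,0,6],[0,0,9],[-3,0,12],[-7,0,14],[-11,0,16],[-16,0,18],[-20,0,18],[-20,0,18]],"turn":[[0,0,0],[0,0,0],[0,0,0],[0,0,0],[0,0,0],[0,0,0],[0,0,0],[0,0,0],[0,0,0],[0,0,0]]}'
python3 - <<'E'
from h import *
p=drop();cv2.imwrite("pics/t8.png",cv2.resize(p[190:300,270:450],None,fx=4.4,fy=4.4,interpolation=2)[:,:,::-1])
S=cloud("side");pad(S,n="side");p=S[0];cv2.imwrite("pics/s8.png",cv2.resize(p[150:270,270:410],None,fx=5,fy=5,interpolation=2)[:,:,::-1])
pad(cloud("top"))
E
```

```text
clock: 24.65
eef_pos: [375.2, -84.2, 236.7]
eef_rot: [-3.138, -0.02, -0.001]
wrist_force: [0.3, 0.6, -0.9]
finger_gap: 0.5
drop bed 35.13 ramtop 40.78 t 24.7 z 236.4 Fz -0.1
side 6 px [351. 141.] 182 rect [ 603.8 -810.4] [ 83.1 138.6] 89.6 z 16.1
side 9 px [319. 208.] 482 rect [ 585.  -246.3] [ 71.6 139. ] 89.3 z 16.8
side 23 px [506. 304.] 1073 rect [56.4 61.1] [ 86.6 213.1] 49.5 z 12.9
side 27 px [328. 330.] 546 rect [405.6 272.3] [96.9 24.5] 1.8 z 22.7
top 1 px [396. 127.] 239 rect [ 858.  -250.7] [61.1 45.5] 88.5 z 20.7
top 11 px [399. 235.] 808 rect [ 584.  -252.1] [136.8  65. ] 1.2 z 20.8
top 14 px [604. 231.] 761 rect [ 590.8 -811.9] [ 68.8 113.4] 89.7 z 20.3
top 22 px [205. 291.] 215 rect [408.5 263.4] [99.5 25.6] 1.5 z 26.5
```

View pics/s8.png

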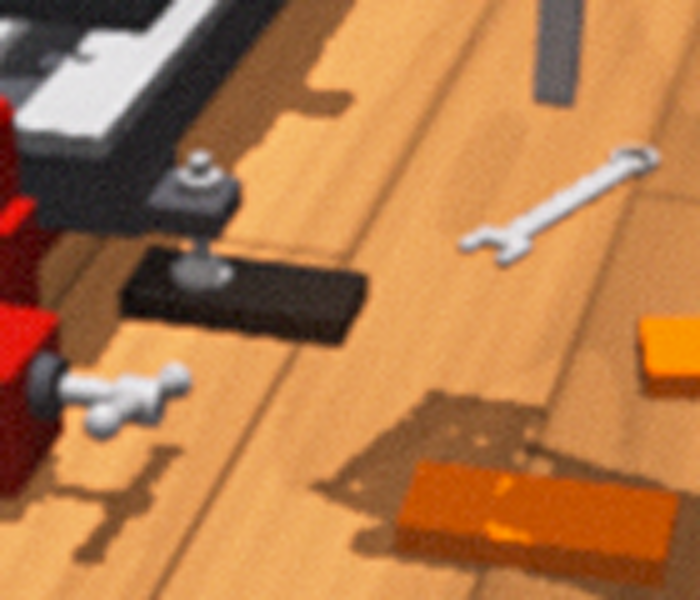

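View pics/t8.png

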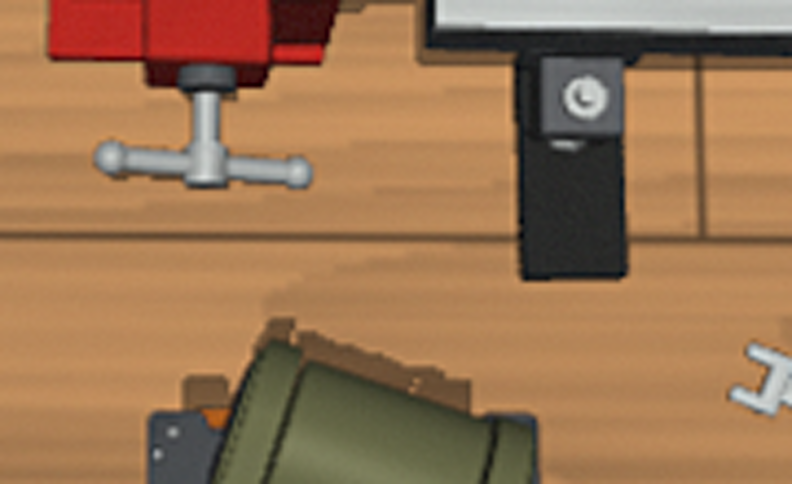

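The bar is back at its shut pose: balls at top crop (111,157) and (297,172), the same as at the start. The foot is on the pad at side crop (200,275), and the spanner hasn't moved.

```bash
python3 -c "
from cell import manip
print(manip.sign_off())"
```

```text
the job is handed in; nothing more can be done
None
```

The lathe's front foot now stands on the black pad and the release valve is shut again. I handed the job in just after 24.7 s; no verdict is reported.

- **Pad:** I gripped it by its near end and slid it under the raised foot. Its centre is at about (585, -252) mm with the foot at (609, -252.5). That puts the foot about 24 mm off centre lengthwise and under 2 mm off the middle line.
- **Lowering:** I opened the valve about 0.25 rad in small steps. The ram came down at about 10 mm/s and stopped once the foot met the pad.
- **Valve:** I pressed the other end of the bar until the height stalled at 55.3 mm and the force rose to about 26 N, so it is on its seat. Both balls are back at the same pixels as at the start.
- **Other things on the bench:** the spanner and pump handle look unmoved. I did not re-measure the glue bottle and blank, but the arm never went near them. The gripper ended clear of everything.

**Where readings disagreed:** the drop read 40.8 mm at the ram's top and 35.1 mm at the bed end, against the expected 38 mm. I put this down to the camera reading slightly different surfaces as the parts moved. The steady stop, with the foot seen on the pad, agrees with it standing there.

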